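# Sort the parts of a dismantled chair for stripping, drying and storage

### The arm

A 6-joint arm with a two-finger parallel gripper is mounted at the origin on the work surface. World frame = base frame: x ahead of the robot, y to its left, z up, the work surface at z = 0. Lengths are in m, angles in rad, forces in N, time in s.
With the tool pointing down it reaches from about 0.3 to 0.775 m from the base axis. Payload 14.6 kg.
Tool frame: the origin (TCP) lies at the very end of the fingers, on their centre line; the grasp point (between the pads) lies 19 mm behind it (ctrl.hold_point_z is the z of the grasp point in the tool frame, in m); z points along the fingers, y is the direction in which the jaws open and shut (so a half turn about z gives the same grasp; the last joint's range is limited). The gripper opens to 94 mm and grips with 3 to 60 N. Pads are 16 mm wide; open, the fingers measure 119 mm over their backs; the gripper's body (75 mm by 177 mm) begins 78 mm behind the grasp point.
Start: joints at [1.172, 0.3, 1.521, -0, 1.321, -0.067], TCP at [0.179, 0.52, 0.205] pointing down, gripper open.
Joint ranges: [-3.03, 3.03], [-0.79, 2.21], [0.23, 2.52], [-1.04, 4.18], [0, 3.07], [-2.55, 2.55]. Speed limits (rad/s): [2.22, 2.22, 2.57, 3.14, 3.14, 3.14].

### API

Orientations are given as [roll, pitch, yaw] about the fixed x, y, z axes, in that order (R = Rz(yaw) Ry(pitch) Rx(roll)).
In Python, from station import ctrl, cams, hand_in gives the robot as it stands.
- The arm moves only by the tool servo_tool, never from a script. Its argument "rows" is a list of rows, each a list of 7 numbers: the shift along the world's x, y, z in m, then the turn, a rotation vector about the world's x, y, z in rad, then the gripper command: -1 is shut, 1 is fully open, values between are in proportion. A call has exactly 8 rows; each row is the pose to reach, as a shift and turn from the pose measured when the call began; what a row does not reach only later rows make up. A row lasts 1/12 s, in which the tool goes at most 41.7 mm and 7.16 degrees, less where a joint would pass 70% of its speed; a pose out of reach is approached as far as the arm can. A call with a gripper value outside its range is refused whole. The fingers move at their own pace and stop on an object; "newtons" is the grip in N (left out, the last holds). Time passes only in rows, so rows that repeat a pose let the fingers close, or fill a call up. It gives the time, the measured TCP pose, the force and the opening at its end, in the units of the state.
- ctrl.get_obs(): the state, without advancing time (a new reading comes with each control period).
- cams.camera(name): name is "side" or "top" or "wrist"; returns a dict with "image" (400x640x3 uint8, red, green, blue), "depth" (400x640 float32, m along the optical axis (not along the pixel's ray), 0 where there is no reading), "fx", "fy", "cx", "cy" (pixels), "dist_coeffs" ([k1, k2, p1, p2, k3] as OpenCV has them; the pictures are not rectified), "rvec" (rotation vector, rad) and "tvec" (3), from world to camera coordinates, as OpenCV has them; the wrist camera has in their place "hand_eye" (4x4, takes a point from camera to tool coordinates, whose origin is the TCP and whose axes are the flange's). Camera axes: x right, y down, z forward; pixel columns grow to the right and rows downward; lengths in m; the calibration is good to about 2 mm. A picture is of the moment at which its call begins: read the wrist's pose just before it.
- hand_in(): hands the job in, once; it reports no verdict.
Trained networks look in a picture, given as the dict that the camera call returned (one of the last four; its "shot" number tells which), for a name from the list of things; names that differ only in an ending like _2 or _b are one class to them, and where a whole thing is asked for, a point or a joint stands for the part that bears it (a point fixed in the world has none). Each returns a list of dicts, best first, with "p" (0 to 1); they miss things now and then, are a little off and sometimes report something else, mostly with a low value. They report only what shows in the picture. A call takes as long as a camera call. They do not tell look-alikes from the thing itself.
- cams.spot_in(picture, name): "box" ([left, top, right, bottom] as shares, 0 to 1, of the picture: columns of its width, rows of its height, round what is visible of it).
- cams.place_of(picture, name): "at" ([column, row] as shares, 0 to 1, of the picture: columns of its width, rows of its height: a listed point, or the origin of a listed thing).
The state is a dict: "time_s": time; "qpos": joint angles; "joint_vel": joint speeds; "tau": joint torques, N m; "ee_pos": TCP position; "eef_rot": TCP orientation; "force": force on the tool from outside, world axes, zero at the start; "moment": the same for the moment, N m; "grip_width": finger opening in m.
Only numpy, scipy, OpenCV 4.12 (cv2) and the standard library are available. Lean on these libraries where they do the work, as an engineer would, in place of code of your own. Each camera call takes 0.05 s, during which the arm holds its last target.

### The job

Sort the chair's parts: the finial and the slat that are still red go in the metal stripping tray, the finial and the slat already stripped to bare wood go on the wooden drying rack, and the steel castor goes in the large bay of the blue parts box. Stand each finial on its foot, lay each slat flat, keep the two parts that share a tray or rack from touching each other, and set the castor on its plate with the wheel up. Leave the bottle and the glass jar standing where they are.

Things in the scene. Friction and masses are not known exactly. Their poses are not given: they have to be found in the camera images.
- red_finial_center (a point): Turned wooden chair finial in dark red paint. Stands upright on a flat round foot. This point: on its axis, half-way up (26 mm above the underside); z up along the axis. 52 mm tall, 30 g: foot 32 mm across, 8 mm thick; waist 22 mm across, 11 to 15 mm up; urn body widest (36 mm) at 29 mm up, 34 mm across at 23 and 36 mm up; small button on top.
- bare_finial_center (a point): Turned wooden chair finial, bare light wood. Stands upright on a flat round foot. This point: on its axis, half-way up (26 mm above the underside); z up along the axis. 52 mm tall, 30 g: foot 32 mm across, 8 mm thick; waist 22 mm across, 11 to 15 mm up; urn body widest (36 mm) at 29 mm up, 34 mm across at 23 and 36 mm up; small button on top.
- red_slat_center (a point): Short flat chair slat in dark red paint. Lies flat. 110 mm long over all: a 90 mm bar 22 mm wide, 14 mm thick, with a light-brown tenon 10 mm long, 14 x 8 mm, at each end. This point: its centre, 7 mm above the underside; x along its length, y across its width, z up. 30 g.
- bare_slat_center (a point): Short flat chair slat, bare light wood. Lies flat. 110 mm long over all: a 90 mm bar 22 mm wide, 14 mm thick, with a light-brown tenon 10 mm long, 14 x 8 mm, at each end. This point: its centre, 7 mm above the underside; x along its length, y across its width, z up. 30 g.
- castor_center (a point): Steel castor, upside down on its flat plate, black wheel up; 59 mm tall, 90 g. This point: between the fork's cheeks, 30 mm above the underside, below the axle; y along the axle, z up. Flat cheeks: 30 mm over their outsides (y), 20 mm wide (x), 11 to 47 mm up. Wheel 38 mm across, axle 40 mm up. Plate 46 (x) x 44 (y) x 3 mm, its centre at x = -6 mm.
- strip_tray: Shallow bare-metal stripping tray with rolled rim, fixed: outside 162 (x) x 202 (y) mm, inside 150 x 190 mm. Origin: centre of its underside. Flat floor 3 mm above the origin, rim top 23 mm above it. For the red parts.
- drying_rack: Wooden drying rack, fixed: dark frame with eight flat cross-slats along x (16 mm wide, 8 mm apart) over white paper. Outside 166 (x) x 206 (y) mm, inside the frame 150 x 190 mm. Origin: centre of its underside. Cross-slat tops 12 mm above the origin, frame top 22 mm. For the bare parts.
- parts_box: Blue plastic parts box, fixed, with a large empty bay and, at its +y end, a narrow bay of brass screws. Origin: under the centre of the large bay, at the underside. Large bay 130 (x) x 110 (y) mm inside, floor 3 mm above the origin; outer walls 38 mm high, divider (at y = +57 mm) 30 mm. Large bay is for the castor.
- bottle: Closed grey plastic bottle with red cap and blank label, 68 mm across, 170 mm tall, standing. Origin: centre of its underside. A bystander.
- jar: Open clear glass jar, empty, 64 mm across, 85 mm tall, standing. Origin: centre of its underside. A bystander.
Not all that is in view belongs to the job. Leave any green look-alike of the part that bears bare_finial_center alone.

How it is judged:
By the outcome, as a careful person would: the job done as asked, in the order asked, and still so for the second after the job is handed in, with the robot touching nothing.
It also fails if it takes over 133 s, if anything falls off the work surface, if the arm or the gripper's body presses on something with over 40 N, if the wrist force passes 120 N, or if a joint passes its speed limit or range.

## Working session

There is one attempt and no reset: what is moved stays moved. The work goes in short steps, Python scripts to look and compute and a tool call to move; the robot and the scene stay as the last step left them, time stands still between calls to the robot, and variables do not carry over. Pictures are saved under pics/ and viewed, and the job is handed in when it is done.

Besides the shell and the picture viewer there is one more tool, called as a command line: name --pt "numbers of a row" for each row, then --argument value for the rest. servo_tool: Moves the arm, as the interface text tells. Its arguments: {"type":"object","properties":{"rows":{"type":"array"},"newtons":{"type":"number"}},"required":["rows"]}

```bash
ls; mkdir -p pics; python3 - <<'E'
from station import ctrl,cams
import cv2
o=ctrl.get_obs();print(o, ctrl.hold_point_z)
for n in ["top","side","wrist"]:
    p=cams.camera(n);cv2.imwrite(f"pics/{n}0.png",p["image"][:,:,::-1])
    print(n,{k:v for k,v in p.items() if k not in("image","depth")})
E
```

```text
pics
{'time_s': 0.0, 'qpos': array([ 1.17242036e+00,  3.00443005e-01,  1.52160203e+00, -2.40441513e-05,
        1.32073945e+00, -6.65960044e-02]), 'joint_vel': array([-8.99701020e-05, -2.30712986e-04, -1.38080248e-03,  7.71832843e-04,
       -7.79558993e-04, -6.43138649e-04]), 'tau': array([-4.54082314e-03, -5.31827080e+01, -3.52723968e+01,  7.06325099e-02,
        2.46755633e-02, -4.32681884e-05]), 'ee_pos': array([0.17904634, 0.51974189, 0.20489289]), 'eef_rot': array([-3.14040191e+00, -5.60752564e-05,  2.80981862e+00]), 'force': array([ 0.43019139, -0.04486938,  0.10259291]), 'moment': array([ 0.04323947,  0.01882654, -0.0218863 ]), 'grip_width': 0.09429319630141847} -0.0188
top {'fx': 496.5514034702066, 'fy': 496.5514034702066, 'cx': 322.2013460580514, 'cy': 202.67664191649388, 'dist_coeffs': array([-0.0788506,  0.       ,  0.       ,  0.       ,  0.       ]), 'rvec': array([ 2.16506571, -2.15050351,  0.1450691 ]), 'tvec': array([0.00334689, 0.51139166, 1.18266731]), 'shot': 1}
side {'fx': 382.37803507791665, 'fy': 382.37803507791665, 'cx': 317.87480619981307, 'cy': 198.7236039093632, 'dist_coeffs': array([-0.01588923,  0.        ,  0.        ,  0.        ,  0.        ]), 'rvec': array([ 2.09007799, -0.29868343,  0.17714521]), 'tvec': array([-0.46833247,  0.12086537,  0.76893001]), 'shot': 2}
wrist {'fx': 292.175555083704, 'fy': 292.175555083704, 'cx': 320.87102674611276, 'cy': 203.5710053187552, 'dist_coeffs': array([-0.05302033,  0.        ,  0.        ,  0.        ,  0.        ]), 'hand_eye': array([[-8.06384237e-05, -9.62592196e-01, -2.70954345e-01,
         7.80637542e-02],
       [ 9.99999974e-01, -1.93061962e-05, -2.29021711e-04,
        -6.64556304e-04],
       [ 2.15223414e-04, -2.70954356e-01,  9.62592172e-01,
        -1.79605800e-01],
       [ 0.00000000e+00,  0.00000000e+00,  0.00000000e+00,
         1.00000000e+00]]), 'shot': 3}
```

View pics/top0.png

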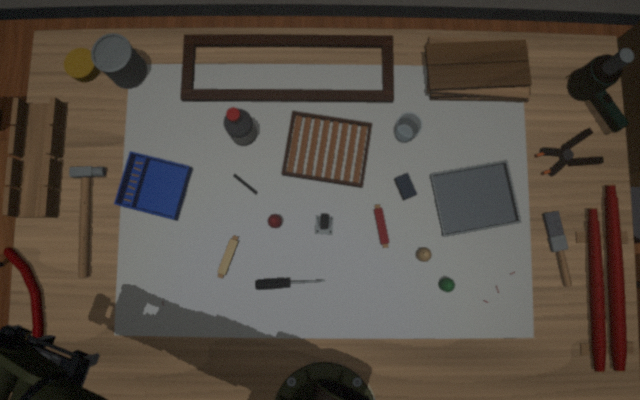

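View pics/side0.png

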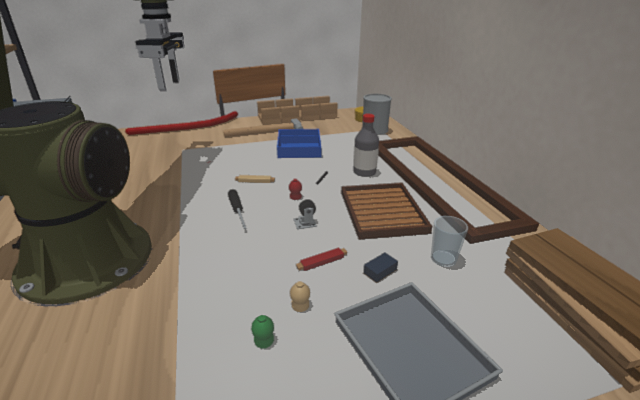

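View pics/wrist0.png

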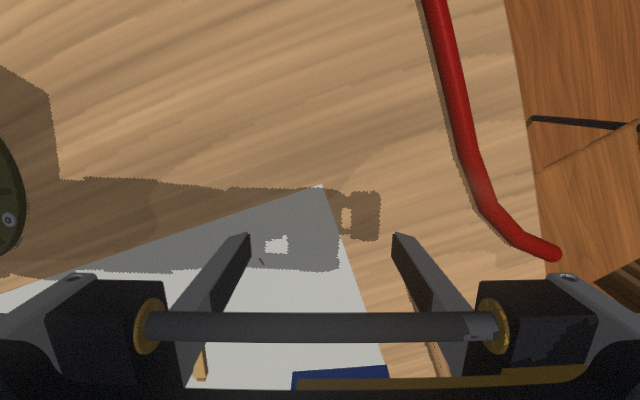

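The top view shows: parts box (155,185), rack (327,149), tray (475,198), castor (324,224), red finial (275,221), red slat (381,226), bare slat (228,257), bare finial (424,254), green look-alike (447,285), bottle (240,125), jar (407,127). Now I'll measure them.

```bash
cat > h.py <<'E'
import numpy as np,cv2
from station import ctrl,cams
from scipy.spatial.transform import Rotation as R
def K(p): return np.array([[p["fx"],0,p["cx"]],[0,p["fy"],p["cy"]],[0,0,1.]])
def cam_pose(p,o=None):
    if "rvec" in p:
        Rm=cv2.Rodrigues(p["rvec"])[0]; return Rm.T,-Rm.T@p["tvec"]
    T=np.eye(4);T[:3,:3]=R.from_euler('xyz',o["eef_rot"]).as_matrix();T[:3,3]=o["ee_pos"]
    T=T@p["hand_eye"];return T[:3,:3],T[:3,3]
def rays(p,px,o=None):
    n=cv2.undistortPoints(np.float64(px).reshape(-1,1,2),K(p),p["dist_coeffs"])[:,0]
    Rm,c=cam_pose(p,o);return c,np.c_[n,np.ones(len(n))]@Rm.T
def onplane(p,px,z,o=None):
    c,d=rays(p,px,o);return c+d*((z-c[2])/d[:,2])[:,None]
def proj(p,X,o=None):
    Rm,c=cam_pose(p,o); rv=cv2.Rodrigues(Rm.T)[0]
    return cv2.projectPoints(np.float64(X).reshape(-1,1,3),rv,-Rm.T@c,K(p),p["dist_coeffs"])[0][:,0]
def cloud(p,o=None):
    v,u=np.mgrid[0:400,0:640];px=np.c_[u.ravel(),v.ravel()]
    c,d=rays(p,px,o);X=c+d*p["depth"].ravel()[:,None];return X.reshape(400,640,3)
def wrist():
    o=ctrl.get_obs();return cams.camera("wrist"),o
E
python3 - <<'E'
from h import *
np.set_printoptions(precision=4,suppress=True)
zs=dict(red_finial_center=.026,bare_finial_center=.026,red_slat_center=.007,bare_slat_center=.007,castor_center=.03,strip_tray=0,drying_rack=0,parts_box=0,bottle=0,jar=0)
for n in ["top","side"]:
    p=cams.camera(n)
    for k,z in zs.items():
        r=cams.place_of(p,k)
        for a in r[:3]:
            px=np.array(a["at"])*[640,400]
            print(n,k,round(a["p"],2),px.round(1),onplane(p,px,z)[0])
E
```

```text
top red_finial_center 0.72 [271.2 223.2] [0.4607 0.1314 0.026 ]
top bare_finial_center 0.67 [447.1 285.7] [ 0.311  -0.2982  0.026 ]
top bare_finial_center 0.59 [426.9 259.6] [ 0.374  -0.2496  0.026 ]
top red_slat_center 0.9 [378.4 227.1] [ 0.4544 -0.1336  0.007 ]
top bare_slat_center 0.7 [229.4 253.8] [0.3855 0.2355 0.007 ]
top castor_center 0.58 [321.4 224.1] [0.4589 0.0084 0.03  ]
top strip_tray 0.95 [474.  199.2] [ 0.5273 -0.379   0.    ]
top drying_rack 0.72 [325.5 149.9] [ 0.6514 -0.001   0.    ]
top parts_box 0.56 [166.7 188.1] [0.55   0.4017 0.    ]
top bottle 0.77 [243.9 133.3] [0.6937 0.2088 0.    ]
top jar 0.71 [405.7 134.5] [ 0.694  -0.2071  0.    ]
side bare_finial_center 0.79 [299.4 294.1] [ 0.3843 -0.2407  0.026 ]
side bare_finial_center 0.69 [262.5 329.7] [ 0.3115 -0.2983  0.026 ]
side bare_finial_center 0.16 [309.1 209.9] [0.4711 0.0135 0.026 ]
side red_slat_center 0.59 [324.7 259.6] [ 0.4599 -0.1439  0.007 ]
side bare_slat_center 0.52 [253.4 177.8] [0.3742 0.2454 0.007 ]
side bare_slat_center 0.52 [297.  189.6] [0.4746 0.1473 0.007 ]
side castor_center 0.91 [307.5 212. ] [ 0.4636 -0.0001  0.03  ]
side strip_tray 0.9 [404.4 345. ] [ 0.5207 -0.3672  0.    ]
side drying_rack 0.69 [381.9 212.2] [ 0.6481 -0.0052  0.    ]
side parts_box 0.6 [301.1 148.4] [0.5561 0.4243 0.    ]
side bottle 0.85 [365.9 175.9] [0.6847 0.183  0.    ]
side jar 0.78 [443.  257.8] [ 0.6957 -0.1976  0.    ]
```

```bash
python3 - <<'E'
from h import *
np.set_printoptions(precision=4,suppress=True)
p=cams.camera("top");im=p["image"];np.save("top.npy",im)
X=cloud(p);print("table z",X[235:250,350:360,2].mean())
hsv=cv2.cvtColor(im,cv2.COLOR_RGB2HSV)
def blob(roi,thr):
    x0,y0,x1,y1=roi;m=thr(hsv[y0:y1,x0:x1].astype(int)).astype(np.uint8)
    n,l,s,c=cv2.connectedComponentsWithStats(m);i=1+s[1:,4].argmax()
    v,u=np.where(l==i);return np.c_[u+x0,v+y0].astype(float)
sat=lambda h:h[...,1]>90
for n,roi,z in [("red_slat",(365,195,397,255),.014),("bare_slat",(212,230,245,282),.014),("red_fin",(262,208,290,234),.029),("bare_fin",(412,243,436,268),.029)]:
    for t in (70,100):
        b=blob(roi,lambda h:h[...,1]>t)
        W=onplane(p,b,z)[:,:2]
        r=cv2.minAreaRect((W*1000).astype(np.float32))
        print(n,t,len(b),r, W.mean(0), "ztop",np.percentile(X[b[:,1].astype(int),b[:,0].astype(int),2],[50,95]))
def up(n,x0,y0,x1,y1,f):
    cv2.imwrite(f"pics/{n}.png",cv2.resize(im[y0:y1,x0:x1,::-1],None,fx=f,fy=f,interpolation=cv2.INTER_CUBIC))
up("c_cast",295,195,355,245,12)
up("c_tray",420,150,530,245,7)
up("c_rack",270,100,380,195,7)
up("c_box",105,140,205,225,7)
E
```

```text
table z 0.0097715738663686
red_slat 70 315 ((458.108642578125, -139.4054412841797), (104.42936706542969, 19.93098258972168), 11.400511741638184) [ 0.4578 -0.1394] ztop [0.0139 0.0187]
red_slat 100 261 ((458.5498046875, -139.4058380126953), (98.61176300048828, 17.594663619995117), 10.928732872009277) [ 0.4579 -0.1394] ztop [0.0143 0.0187]
bare_slat 70 299 ((379.3289794921875, 238.50900268554688), (18.739103317260742, 105.57386016845703), 70.31172943115234) [0.3801 0.2382] ztop [0.0139 0.0182]
bare_slat 100 3 ((333.9959716796875, 255.2813720703125), (3.491100549697876, 1.7160723209381104), 46.45184326171875) [0.3342 0.2551] ztop [0.0094 0.011 ]
red_fin 70 120 ((467.1004333496094, 123.13628387451172), (26.99966049194336, 27.04732322692871), 0.43349456787109375) [0.4669 0.1231] ztop [0.0451 0.0535]
red_fin 100 88 ((466.3397521972656, 124.42601013183594), (23.89286994934082, 25.05143928527832), 57.18889617919922) [0.4664 0.124 ] ztop [0.0463 0.0539]
bare_fin 70 119 ((386.9364013671875, -241.4511260986328), (27.370319366455078, 29.731828689575195), 44.37986755371094) [ 0.387  -0.2414] ztop [0.0451 0.0542]Traceback (most recent call last):
  File "<stdin>", line 13, in <module>
  File "<stdin>", line 8, in blob
ValueError: attempt to get argmax of an empty sequence
```

```bash
python3 - <<'E'
from h import *
im=np.load("top.npy")
def up(n,x0,y0,x1,y1,f):
    cv2.imwrite(f"pics/{n}.png",cv2.resize(im[y0:y1,x0:x1,::-1],None,fx=f,fy=f,interpolation=cv2.INTER_CUBIC))
up("c_cast",295,195,355,245,10)
up("c_tray",420,150,530,245,6)
up("c_rack",270,100,380,195,6)
up("c_box",105,140,205,225,6)
E
```

```text
(no output)
```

View pics/c_cast.png

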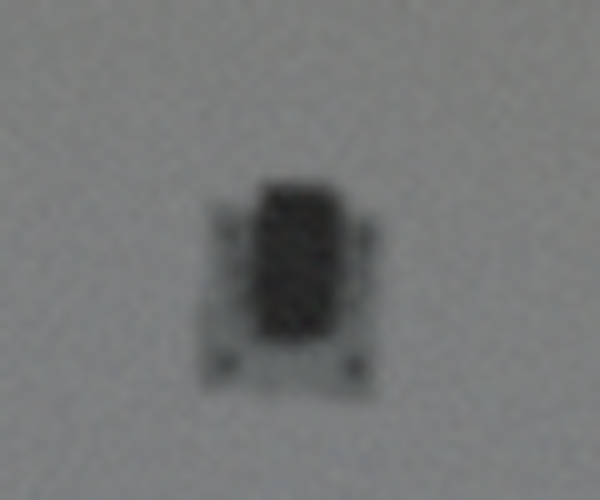

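View pics/c_tray.png

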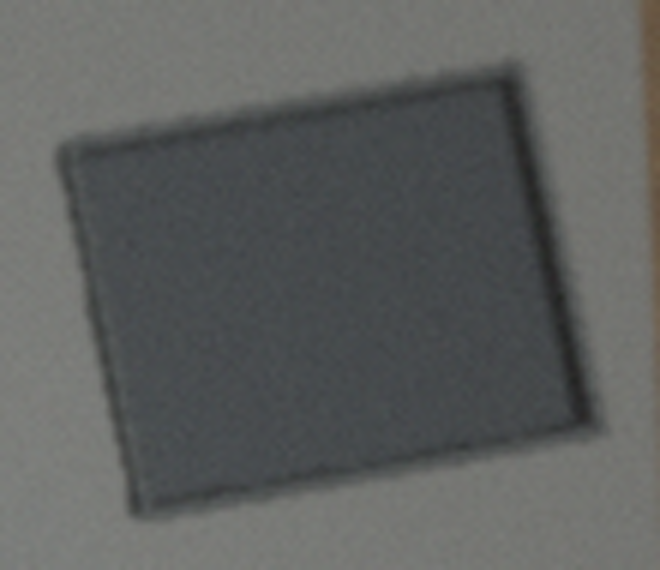

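View pics/c_rack.png

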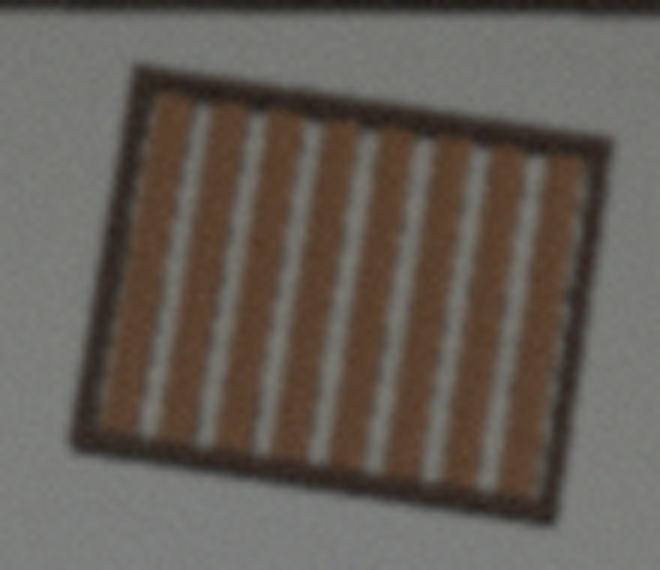

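View pics/c_box.png

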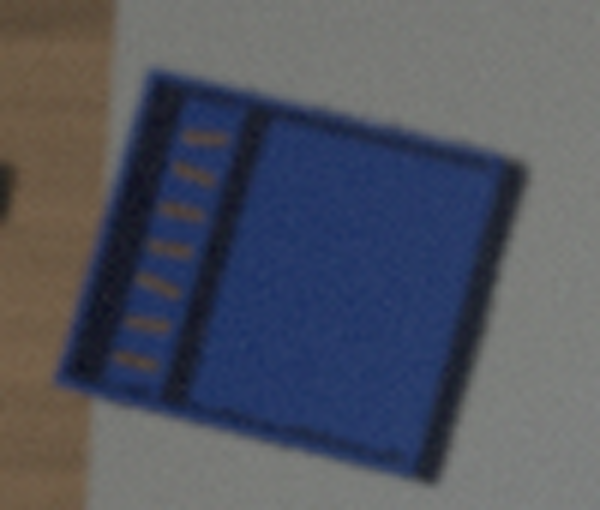

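```bash
python3 - <<'E'
from h import *
np.set_printoptions(precision=4,suppress=True)
p=cams.camera("top")
for n,z,c in [("tray",.02,[(430,174.2),(505.8,161.3),(520,221.7),(442.5,236.2)]),("rack",.022,[(292.8,111.2),(371.8,123),(362.2,187),(282.5,175)]),("box",.038,[(130,151.7),(188.3,166.7),(174.2,219.2),(115.3,203.3)]),
 ("wheel",.055,[(321.2,213.2),(328.7,213.2),(328.2,229),(320.8,228.6)]),("plate",.003,[(315.3,233.3),(332.3,234.3),(332.5,216.5),(316,216)])]:
    W=onplane(p,c,z)[:,:2];print(n,W.mean(0),np.linalg.norm(W-np.roll(W,-1,0),axis=1),[np.degrees(np.arctan2(*(W[(i+1)%4]-W[i])[::-1])).round(1) for i in range(4)]);print(W.ravel())
E
```

```text
tray [ 0.5273 -0.3751] [0.1985 0.1565 0.2008 0.1577] [np.float64(-79.8), np.float64(-169.0), np.float64(100.6), np.float64(10.2)]
[ 0.5869 -0.263   0.6222 -0.4583  0.4686 -0.4882  0.4317 -0.2908]
rack [ 0.6494 -0.0053] [0.2024 0.1662 0.2004 0.1663] [np.float64(-98.3), np.float64(171.3), np.float64(81.7), np.float64(-8.0)]
[ 0.7462  0.0828  0.717  -0.1175  0.5527 -0.0923  0.5815  0.106 ]
box [0.5516 0.4276] [0.1538 0.1338 0.154  0.1334] [np.float64(-104.1), np.float64(167.3), np.float64(75.7), np.float64(-12.7)]
[0.6356 0.4875 0.598  0.3384 0.4675 0.3677 0.5055 0.5169]
wheel [0.4644 0.0006] [0.018  0.038  0.0177 0.037 ] [np.float64(-89.6), np.float64(178.5), np.float64(87.3), np.float64(-1.1)]
[ 0.4831  0.0092  0.4832 -0.0088  0.4452 -0.0078  0.4461  0.0099]
plate [0.4591 0.0017] [0.0424 0.0445 0.0413 0.0433] [np.float64(-93.0), np.float64(-0.4), np.float64(88.7), np.float64(178.1)]
[ 0.4382  0.0233  0.436  -0.019   0.4805 -0.0193  0.4815  0.0219]
```

servo_tool --pt "0.0235 -0.0324 0 0 0 -0.12 0.4" --pt "0.047 -0.065 0 0 0 -0.24 0.4" --pt "0.0705 -0.097 0 0 0 -0.36 0.4" --pt "0.094 -0.13 0 0 0 -0.48 0.4" --pt "0.1175 -0.162 0 0 0 -0.6 0.4" --pt "0.141 -0.1945 0 0 0 -0.72 0.4" --pt "0.1645 -0.227 0 0 0 -0.84 0.4" --pt "0.188 -0.2595 0 0 0 -0.96 0.4" --newtons 20

```text
time_s: 2.02
ee_pos: [0.3679, 0.2588, 0.2057]
eef_rot: [3.141, -0.0, 1.844]
force: [-0.7, 0.3, -0.3]
grip_width: 0.0655
```

servo_tool --pt "0.02 -0.027 -0.01 0 0 -0.1 0.4" --pt "0.04 -0.054 -0.02 0 0 -0.2 0.4" --pt "0.06 -0.081 -0.03 0 0 -0.3 0.4" --pt "0.08 -0.108 -0.04 0 0 -0.3 0.4" --pt "0.0986 -0.1353 -0.05 0 0 -0.3 0.4" --pt "0.0986 -0.1353 -0.06 0 0 -0.3 0.4" --pt "0.0986 -0.1353 -0.06 0 0 -0.3 0.4" --pt "0.0986 -0.1353 -0.06 0 0 -0.3 0.4"

```text
time_s: 2.68
ee_pos: [0.4661, 0.1237, 0.1456]
eef_rot: [-3.141, -0.0, 1.544]
force: [0.0, 0.4, -0.3]
grip_width: 0.0662
```

```bash
cat >> h.py <<'E'
np.set_printoptions(precision=4,suppress=True)
def look(tag,names=()):
    p,o=wrist();im=p["image"].copy();print(o["time_s"],o["ee_pos"],o["eef_rot"],o["grip_width"])
    zs=dict(red_finial_center=.026,bare_finial_center=.026,red_slat_center=.007,bare_slat_center=.007,castor_center=.03,strip_tray=0,drying_rack=0,parts_box=0)
    for n in names:
        for a in cams.place_of(p,n)[:2]:
            px=np.array(a["at"])*[640,400];print(n,round(a["p"],2),px.round(),onplane(p,px,zs[n],o)[0]);cv2.circle(im,tuple(px.astype(int)),3,(0,255,0),-1)
    cv2.imwrite(f"pics/{tag}.png",im[:,:,::-1]);return p,o
E
python3 - <<'E'
from h import *
p,o=look("w1",["red_finial_center","castor_center"])
E
```

```text
2.6833 [0.4661 0.1237 0.1456] [-3.1412 -0.0001  1.5437] 0.06616672691930467
castor_center 0.64 [323. 300.] [0.4658 0.002  0.03  ]
```

View pics/w1.png

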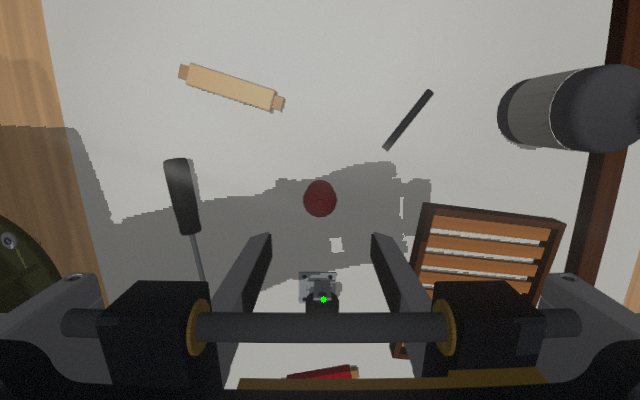

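```bash
python3 - <<'E'
from h import *
p,o=wrist()
h=cv2.cvtColor(p["image"],cv2.COLOR_RGB2HSV)
m=np.zeros((400,640),bool);m[170:225,295:345]=(h[170:225,295:345,1]>120)
v,u=np.where(m);print(u.min(),u.max(),v.min(),v.max(),onplane(p,[[(u.min()+u.max())/2,(v.min()+v.max())/2]],.029,o))
# model fit silhouette
from scipy.optimize import minimize
prof=[(0,16),(8,16),(13,11),(23,17),(29,18),(36,17),(45,9),(52,5)]
a=np.linspace(0,2*np.pi,40)
P=np.array([[r*np.cos(t),r*np.sin(t),z] for z,r in prof for t in a])/1000
for x,y in [(.4665,.1235)]:
    q=proj(p,P+[x,y,0],o);print(q.min(0),q.max(0))
    ll=(np.array([(u.min()+u.max()+1)/2,(v.min()+v.max()+1)/2])-(q.min(0)+q.max(0))/2);print(ll)
    d=proj(p,np.array([[x,y,.03],[x+.01,y,.03],[x,y+.01,.03]]),o);J=(d[1:]-d[0]).T/.01;print(np.linalg.solve(J,ll))
# slat masks
for n,roi,f in [("bare",(170,50,300,120),lambda h:(h[...,1]>60)&(h[...,2]>100))]:
    x0,y0,x1,y1=roi;mm=f(h[y0:y1,x0:x1]).astype(np.uint8)
    nn,l,s,c=cv2.connectedComponentsWithStats(mm);i=1+s[1:,4].argmax();vv,uu=np.where(l==i)
    W=onplane(p,np.c_[uu+x0,vv+y0],.014,o)[:,:2];print(n,len(W),cv2.minAreaRect((W*1000).astype(np.float32)))
E
```

```text
304 335 183 214 [[0.4657 0.1244 0.029 ]]
[303.1497 179.0841] [337.3467 216.7161]
[-0.2482  1.0999]
[-0.0003 -0.0012]
bare 2134 ((378.63909912109375, 238.56341552734375), (21.054351806640625, 108.31685638427734), 70.25776672363281)
```

servo_tool --pt "0 0 -0.038 0 0 0 0.4" --pt "0 0 -0.076 0 0 0 0.4" --pt "0 0 -0.11 0 0 0 0.4" --pt "0 0 -0.1355 0 0 0 0.4" --pt "0 0 -0.1355 0 0 0 0.4" --pt "0 0 -0.1355 0 0 0 -1" --pt "0 0 -0.1355 0 0 0 -1" --pt "0 0 -0.1355 0 0 0 -1" --newtons 20

```text
time_s: 3.55
ee_pos: [0.4675, 0.1248, 0.013]
eef_rot: [3.137, -0.001, 1.546]
force: [0.5, -0.4, -0.9]
grip_width: 0.0494
```

servo_tool --pt "0 0 -0.003 0 0 0 -1" --pt "0 0 -0.003 0 0 0 -1" --pt "0 0 -0.003 0 0 0 -1" --pt "0 0 -0.003 0 0 0 -1" --pt "0 0 -0.003 0 0 0 -1" --pt "0 0 -0.003 0 0 0 -1" --pt "0 0 -0.003 0 0 0 -1" --pt "0 0 -0.003 0 0 0 -1"

```text
time_s: 4.22
ee_pos: [0.4682, 0.1249, 0.011]
eef_rot: [3.135, -0.002, 1.546]
force: [-0.8, 0.5, 8.0]
grip_width: 0.0345
```

servo_tool --pt "0 0 0.03 0 0 0 -1" --pt "0 0 0.065 0 0 0 -1" --pt "0 -0.01 0.1 0 0 0 -1" --pt "0.004 -0.048 0.11 0 0 -0.12 -1" --pt "0.008 -0.086 0.11 0 0 -0.24 -1" --pt "0.013 -0.125 0.11 0 0 -0.36 -1" --pt "0.018 -0.164 0.11 0 0 -0.48 -1" --pt "0.023 -0.203 0.11 0 0 -0.6 -1"

```text
time_s: 4.88
ee_pos: [0.491, -0.0799, 0.1215]
eef_rot: [3.134, -0.002, 0.94]
force: [-0.2, 0.4, -0.1]
grip_width: 0.0348
```

```bash
python3 - <<'E'
from h import *
p,o=look("w2",["strip_tray"]);print(o["force"])
E
```

```text
4.8833 [ 0.491  -0.0799  0.1215] [ 3.1342 -0.0019  0.9401] 0.03475930202520469
strip_tray 0.9 [477. 362.] [ 0.5277 -0.3833  0.    ]
[-0.2196  0.4496 -0.0553]
```

View pics/w2.png

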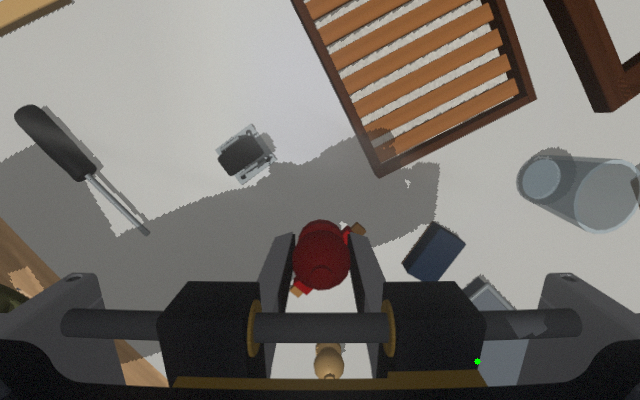

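The red finial is held between the pads at (320,255).

servo_tool --pt "0.0045 -0.039 0 0 0 -0.12 -1" --pt "0.009 -0.078 0 0 0 -0.24 -1" --pt "0.0135 -0.117 0 0 0 -0.36 -1" --pt "0.018 -0.156 0 0 0 -0.48 -1" --pt "0.0225 -0.195 0 0 0 -0.6 -1" --pt "0.026 -0.23 0 0 0 -0.7 -1" --pt "0.028 -0.251 -0.02 0 0 -0.75 -1" --pt "0.028 -0.251 -0.05 0 0 -0.75 -1"

```text
time_s: 5.65
ee_pos: [0.5205, -0.3376, 0.0732]
eef_rot: [3.129, -0.005, 0.181]
force: [0.6, -0.1, -1.7]
grip_width: 0.0342
```

servo_tool --pt "-0.0015 0.0065 -0.015 0.006 0.003 0 -1" --pt "-0.0015 0.0065 -0.03 0.006 0.003 0 -1" --pt "-0.0015 0.0065 -0.042 0.006 0.003 0 -1" --pt "-0.0015 0.0065 -0.05 0.006 0.003 0 -1" --pt "-0.0015 0.0065 -0.055 0.006 0.003 0 -1" --pt "-0.0015 0.0065 -0.0585 0.006 0.003 0 -1" --pt "-0.0015 0.0065 -0.0585 0.006 0.003 0 -1" --pt "-0.0015 0.0065 -0.0585 0.006 0.003 0 -1"

```text
time_s: 6.32
ee_pos: [0.5193, -0.3312, 0.0152]
eef_rot: [3.135, -0.004, 0.181]
force: [0.6, 1.0, -0.3]
grip_width: 0.0346
```

servo_tool --pt "0 0 -0.001 0 0 0 -1" --pt "0 0 -0.002 0 0 0 -1" --pt "0 0 -0.002 0 0 0 -1" --pt "0 0 -0.002 0 0 0 0.3" --pt "0 0 -0.002 0 0 0 0.3" --pt "0 0 -0.002 0 0 0 0.3" --pt "0 0 -0.002 0 0 0 0.3" --pt "0 0 -0.002 0 0 0 0.3"

```text
time_s: 6.98
ee_pos: [0.5192, -0.3312, 0.0131]
eef_rot: [3.135, -0.004, 0.181]
force: [0.5, 0.0, 0.0]
grip_width: 0.0605
```

servo_tool --pt "0 0 0.035 0 0 0 0.3" --pt "0 0 0.075 0.006 0.004 0 0.3" --pt "-0.004 0.01 0.1 0.006 0.004 0.014 0.3" --pt "-0.016 0.048 0.11 0.006 0.004 0.014 0.3" --pt "-0.028 0.086 0.11 0.006 0.004 0.014 0.3" --pt "-0.04 0.124 0.11 0.006 0.004 0.014 0.3" --pt "-0.052 0.162 0.11 0.006 0.004 0.014 0.3" --pt "-0.061 0.192 0.11 0.006 0.004 0.014 0.3"

```text
time_s: 7.65
ee_pos: [0.457, -0.137, 0.1231]
eef_rot: [-3.141, -0.001, 0.195]
force: [0.1, -0.6, -0.1]
grip_width: 0.0612
```

```bash
cat >> h.py <<'E'
def slat(p,o,kind,z=.014,roi=(0,0,640,280)):
    h=cv2.cvtColor(p["image"],cv2.COLOR_RGB2HSV);x0,y0,x1,y1=roi;g=h[y0:y1,x0:x1]
    m=(g[...,1]>130)&((g[...,0]<10)|(g[...,0]>170)) if kind=="red" else (g[...,1]>60)&(g[...,2]>100)
    n,l,s,c=cv2.connectedComponentsWithStats(m.astype(np.uint8));i=1+s[1:,4].argmax();v,u=np.where(l==i)
    W=onplane(p,np.c_[u+x0,v+y0],z,o)[:,:2];print(kind,len(W),u.mean()+x0,v.mean()+y0,cv2.minAreaRect((W*1000).astype(np.float32)))
E
python3 - <<'E'
from h import *
p,o=look("w3",["red_slat_center"])
slat(p,o,"red")
E
```

```text
7.65 [ 0.457  -0.137   0.1231] [-3.141 -0.001  0.195] 0.06120249223674945
red_slat_center 0.82 [323. 201.] [ 0.4565 -0.1399  0.007 ]
red 1386 527.7344877344877 182.49711399711398 ((518.9697265625, -342.4697570800781), (61.37700653076172, 36.07280731201172), 78.36859130859375)
```

View pics/w3.png

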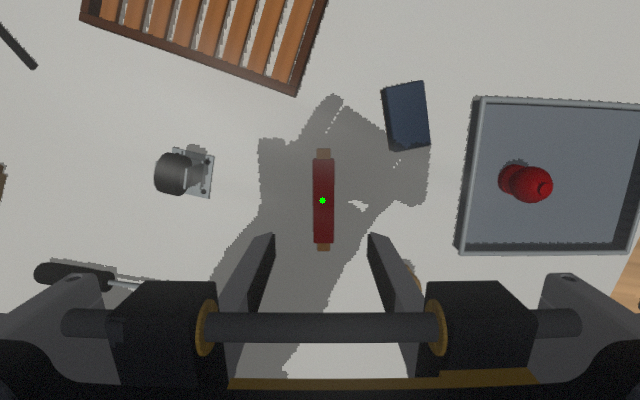

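The red finial stands in the tray (525,183), and the slat lies at (323,200) aligned with the jaws.

servo_tool --pt "0.001 -0.0025 -0.035 0 0 0 0.3" --pt "0.001 -0.0025 -0.07 0 0 0 0.3" --pt "0.001 -0.0025 -0.1 0 0 0 0.3" --pt "0.001 -0.0025 -0.119 0 0 0 0.3" --pt "0.001 -0.0025 -0.1195 0 0 0 -0.2" --pt "0.001 -0.0025 -0.1195 0 0 0 -1" --pt "0.001 -0.0025 -0.1195 0 0 0 -1" --pt "0.001 -0.0025 -0.1195 0 0 0 -1" --newtons 20

```text
time_s: 8.42
ee_pos: [0.4585, -0.1389, 0.0044]
eef_rot: [-3.141, -0.002, 0.198]
force: [0.3, 0.5, -0.2]
grip_width: 0.038
```

servo_tool --pt "0 0 0 0 0 0 -1" --pt "0 0 0 0 0 0 -1" --pt "0 0 0 0 0 0 -1" --pt "0 0 0 0 0 0 -1" --pt "0 0 0 0 0 0 -1" --pt "0 0 0 0 0 0 -1" --pt "0 0 0 0 0 0 -1" --pt "0 0 0 0 0 0 -1"

```text
time_s: 9.08
ee_pos: [0.4588, -0.139, 0.0048]
eef_rot: [3.141, -0.002, 0.198]
force: [-2.1, -1.3, 5.7]
grip_width: 0.0218
```

servo_tool --pt "0 0 0.03 0 0 0 -1" --pt "0 0 0.065 0 0 0 -1" --pt "0.002 -0.01 0.1 0 0 0 -1" --pt "0.013 -0.048 0.11 0 0 -0.003 -1" --pt "0.023 -0.086 0.11 0 0 -0.006 -1" --pt "0.034 -0.124 0.11 0 0 -0.01 -1" --pt "0.044 -0.161 0.11 0 0 -0.013 -1" --pt "0.054 -0.198 0.11 0 0 -0.015 -1"

```text
time_s: 9.75
ee_pos: [0.5128, -0.3388, 0.1148]
eef_rot: [3.142, -0.002, 0.182]
force: [0.7, 0.7, -0.0]
grip_width: 0.0219
```

servo_tool --pt "0.01 -0.036 0 0 0 0 -1" --pt "0.018 -0.068 0 0 0 0 -1" --pt "0.0205 -0.079 0 0 0 0 -1" --pt "0.021 -0.08 -0.01 0 0 0 -1" --pt "0.021 -0.08 -0.03 0 0 0 -1" --pt "0.021 -0.08 -0.05 0 0 0 -1" --pt "0.021 -0.08 -0.065 0 0 0 -1" --pt "0.021 -0.08 -0.075 0 0 0 -1"

```text
time_s: 10.42
ee_pos: [0.5331, -0.417, 0.0371]
eef_rot: [-3.139, -0.0, 0.183]
force: [-0.4, -0.6, -1.2]
grip_width: 0.0215
```

```bash
python3 - <<'E'
from h import *
p,o=look("w4",[]);print(o["force"])
E
```

```text
10.4167 [ 0.5331 -0.417   0.0371] [-3.139  -0.0003  0.1831] 0.021545592887712958
[-0.4253 -0.5594 -1.1541]
```

View pics/w4.png

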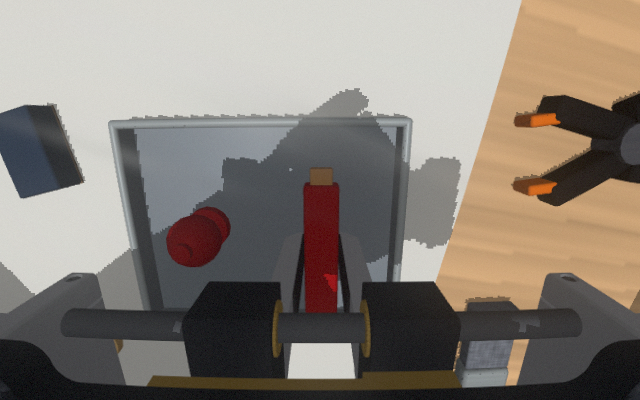

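The slat hangs level over the tray, clear of the finial (195,240) and of the right rim (400,220).

servo_tool --pt "0.001 -0.0005 -0.01 0 0 0 -1" --pt "0.001 -0.0005 -0.019 0 0 0 -1" --pt "0.001 -0.0005 -0.025 0 0 0 -1" --pt "0.001 -0.0005 -0.0285 0 0 0 -1" --pt "0.001 -0.0005 -0.0295 0 0 0 -1" --pt "0.001 -0.0005 -0.0295 0 0 0 -1" --pt "0.001 -0.0005 -0.0295 0 0 0 -0.2" --pt "0.001 -0.0005 -0.0295 0 0 0 -0.2"

```text
time_s: 11.13
ee_pos: [0.5339, -0.4174, 0.0066]
eef_rot: [-3.138, 0.0, 0.183]
force: [0.5, -0.5, 0.0]
grip_width: 0.032
```

servo_tool --pt "0 0 0 0 0 0 -0.2" --pt "0 0 0 0 0 0 -0.2" --pt "0 0 0.03 0 0 0 -0.2" --pt "0 0 0.07 0 0 0 0.1" --pt "-0.003 0.01 0.1 0 0 0.06 0.3" --pt "-0.027 0.04 0.11 0 0 0.12 0.3" --pt "-0.052 0.07 0.11 0 0 0.18 0.4" --pt "-0.077 0.1 0.11 0 0 0.24 0.4"

```text
time_s: 11.8
ee_pos: [0.456, -0.3164, 0.1171]
eef_rot: [-3.14, -0.001, 0.426]
force: [0.4, -0.7, 0.2]
grip_width: 0.0649
```

servo_tool --pt "-0.025 0.027 0 0 0 0.1 0.4" --pt "-0.05 0.054 0 0 0 0.2 0.4" --pt "-0.066 0.072 0 0 0 0.22 0.4" --pt "-0.069 0.075 0 0 0 0.22 0.4" --pt "-0.069 0.075 0 0 0 0.22 0.4" --pt "-0.069 0.075 0 0 0 0.22 0.4" --pt "-0.069 0.075 0 0 0 0.22 0.4" --pt "-0.069 0.075 0 0 0 0.22 0.4"

```text
time_s: 12.47
ee_pos: [0.3874, -0.2421, 0.117]
eef_rot: [-3.14, -0.0, 0.645]
force: [0.2, 0.3, -0.3]
grip_width: 0.0661
```

```bash
python3 - <<'E'
from h import *
p,o=look("w5",["bare_finial_center"])
prof=[(0,16),(8,16),(13,11),(23,17),(29,18),(36,17),(45,9),(52,5)]
a=np.linspace(0,2*np.pi,40)
P=np.array([[r*np.cos(t),r*np.sin(t),z] for z,r in prof for t in a])/1000
q=proj(p,P+[.387,-.2414,0],o);print(q.min(0),q.max(0))
E
```

```text
12.4667 [ 0.3874 -0.2421  0.117 ] [-3.1397 -0.0004  0.6453] 0.06612283860999957
bare_finial_center 0.95 [319. 207.] [ 0.3867 -0.2419  0.026 ]
bare_finial_center 0.64 [319. 289.] [ 0.3146 -0.2958  0.026 ]
[300.2052 184.3717] [337.8354 226.3588]
```

View pics/w5.png

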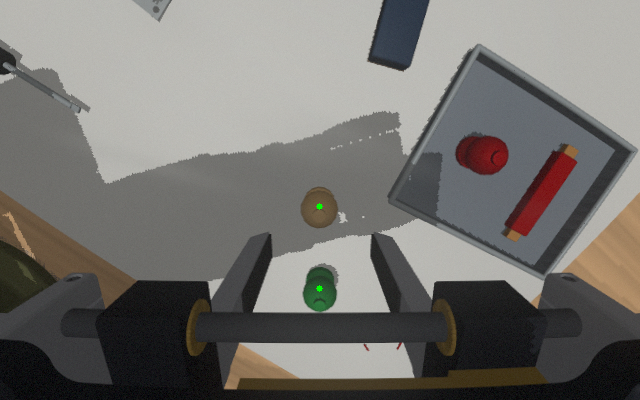

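Red parts sit apart in the tray: finial (482,155), slat (540,193). The bare finial (319,207) is centred between the fingers, and the green one (319,289) is out of the jaws' way.

servo_tool --pt "0 0.0004 -0.035 0 0 0 0.4" --pt "0 0.0004 -0.07 0 0 0 0.4" --pt "0 0.0004 -0.095 0 0 0 0.4" --pt "0 0.0004 -0.1065 0 0 0 0.2" --pt "0 0.0004 -0.1065 0 0 0 -0.1" --pt "0 0.0004 -0.1065 0 0 0 -1" --pt "0 0.0004 -0.1065 0 0 0 -1" --pt "0 0.0004 -0.1065 0 0 0 -1"

```text
time_s: 13.23
ee_pos: [0.3878, -0.2419, 0.0114]
eef_rot: [-3.141, -0.001, 0.645]
force: [-0.7, -0.2, 0.9]
grip_width: 0.0359
```

servo_tool --pt "0 0 0 0 0 0 -1" --pt "0 0 0 0 0 0 -1" --pt "0 0 0 0 0 0 -1" --pt "0 0 0 0 0 0 -1" --pt "0 0 0 0 0 0 -1" --pt "0 0 0 0 0 0 -1" --pt "0 0 0 0 0 0 -1" --pt "0 0 0 0 0 0 -1"

```text
time_s: 13.9
ee_pos: [0.3878, -0.2419, 0.0114]
eef_rot: [-3.141, -0.001, 0.645]
force: [0.3, 0.2, 0.5]
grip_width: 0.0348
```

servo_tool --pt "0 0 0.03 0 0 0 -1" --pt "0 0 0.065 0 0 0 -1" --pt "0.005 0.005 0.1 0 0 0.06 -1" --pt "0.032 0.034 0.11 0 0 0.18 -1" --pt "0.059 0.063 0.11 0 0 0.3 -1" --pt "0.086 0.091 0.11 0 0 0.42 -1" --pt "0.113 0.12 0.11 0 0 0.54 -1" --pt "0.14 0.148 0.11 0 0 0.66 -1"

```text
time_s: 14.57
ee_pos: [0.5288, -0.0921, 0.1216]
eef_rot: [-3.141, -0.001, 1.311]
force: [-0.1, -0.9, -0.0]
grip_width: 0.0344
```

servo_tool --pt "0.027 0.029 0 0 0 0.12 -1" --pt "0.054 0.058 0 0 0 0.12 -1" --pt "0.081 0.087 0 0 0 0.12 -1" --pt "0.108 0.116 0 0 0 0.12 -1" --pt "0.126 0.134 0 0 0 0.12 -1" --pt "0.129 0.137 0 0 0 0.12 -1" --pt "0.129 0.137 -0.01 0 0 0.12 -1" --pt "0.129 0.137 -0.03 0 0 0.12 -1"

```text
time_s: 15.23
ee_pos: [0.6584, 0.0444, 0.0925]
eef_rot: [3.139, -0.001, 1.431]
force: [-0.1, -0.0, -1.0]
grip_width: 0.0346
```

```bash
python3 - <<'E'
from h import *
p,o=look("w6",["drying_rack"])
# project model rack
c=np.array([.6494,-.0053]);t=np.radians(-8.3);X=np.array([np.cos(t),np.sin(t)]);Y=np.array([-X[1],X[0]])
im=p["image"].copy()
for k in range(-3,4):
    L=[np.r_[c+X*s+Y*.024*k,.012] for s in(-.075,.075)]
    q=proj(p,L,o);cv2.line(im,*[tuple(map(int,a.round())) for a in q],(0,255,0),1)
cv2.imwrite("pics/w6b.png",im[:,:,::-1])
E
```

```text
15.2333 [0.6584 0.0444 0.0925] [ 3.1387 -0.0012  1.4314] 0.034603928468326446
```

View pics/w6b.png

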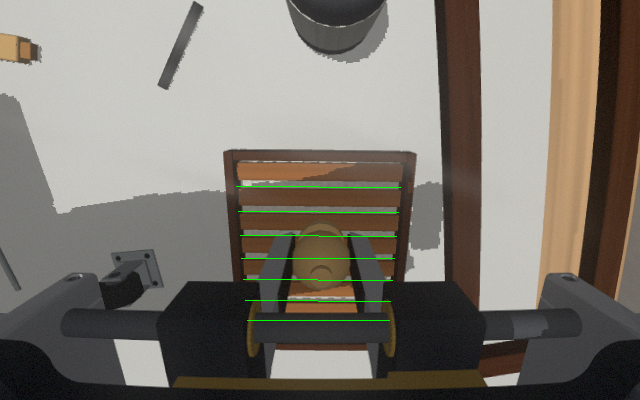

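```bash
python3 - <<'E'
import cv2
a=cv2.imread("pics/w6b.png")[140:270,215:425];cv2.imwrite("pics/w6c.png",cv2.resize(a,None,fx=3.8,fy=3.8,interpolation=cv2.INTER_NEAREST))
E
```

```text
(no output)
```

View pics/w6c.png

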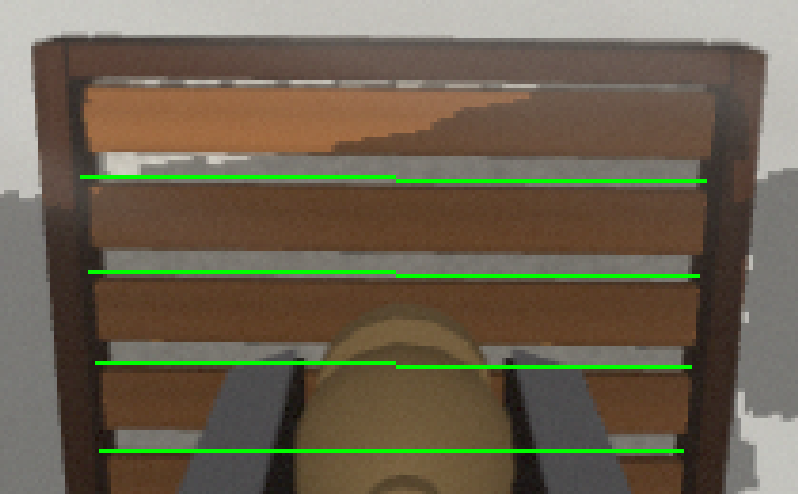

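servo_tool --pt "-0.0005 0 -0.02 0 0 0 -1" --pt "-0.0005 0 -0.04 0 0 0 -1" --pt "-0.0005 0 -0.053 0 0 0 -1" --pt "-0.0005 0 -0.062 0 0 0 -1" --pt "-0.0005 0 -0.066 0 0 0 -1" --pt "-0.0005 0 -0.0685 0 0 0 -1" --pt "-0.0005 0 -0.0685 0 0 0 -1" --pt "-0.0005 0 -0.0685 0 0 0 -1"

```text
time_s: 16.0
ee_pos: [0.6556, 0.0434, 0.0217]
eef_rot: [-3.137, 0.0, 1.43]
force: [-5.1, -0.3, 11.7]
grip_width: 0.0346
```

servo_tool --pt "0.001 0 0.0005 0 0 0 -1" --pt "0.001 0 0.001 0 0 0 -1" --pt "0.001 0 0.001 0 0 0 -1" --pt "0.001 0 0.001 0 0 0 0.2" --pt "0.001 0 0.001 0 0 0 0.2" --pt "0.001 0 0.001 0 0 0 0.2" --pt "0.001 0 0.001 0 0 0 0.2" --pt "0.001 0 0.001 0 0 0 0.2"

```text
time_s: 16.67
ee_pos: [0.6566, 0.0435, 0.0226]
eef_rot: [-3.137, 0.0, 1.43]
force: [-0.3, 1.5, -1.2]
grip_width: 0.056
```

servo_tool --pt "0 0 0.035 0 0 0 0.2" --pt "0 0 0.075 0 0 0 0.3" --pt "-0.02 0 0.1 0 0 0.12 0.4" --pt "-0.055 0.01 0.1 0 0 0.24 0.4" --pt "-0.09 0.028 0.1 0 0 0.36 0.4" --pt "-0.122 0.05 0.1 0 0 0.48 0.4" --pt "-0.154 0.073 0.1 0 0 0.6 0.4" --pt "-0.186 0.097 0.1 0 0 0.72 0.4"

```text
time_s: 17.33
ee_pos: [0.4689, 0.141, 0.1227]
eef_rot: [-3.138, 0.0, 2.155]
force: [0.4, 1.0, 0.7]
grip_width: 0.0656
```

servo_tool --pt "-0.03 0.032 0 0 0 0.12 0.3" --pt "-0.06 0.064 0 0 0 0.24 0.3" --pt "-0.085 0.09 0 0 0 0.36 0.3" --pt "-0.0916 0.098 0 0 0 0.48 0.3" --pt "-0.0916 0.098 0 0 0 0.6 0.3" --pt "-0.0916 0.098 0 0 0 0.648 0.3" --pt "-0.0916 0.098 0 0 0 0.648 0.3" --pt "-0.0916 0.098 0 0 0 0.648 0.3"

```text
time_s: 18.0
ee_pos: [0.3773, 0.239, 0.1228]
eef_rot: [-3.138, 0.0, 2.801]
force: [-0.0, 0.2, -0.1]
grip_width: 0.0612
```

```bash
python3 - <<'E'
from h import *
p,o=look("w7",["bare_slat_center"])
slat(p,o,"bare",roi=(270,100,370,280))
E
```

```text
18.0 [0.3773 0.239  0.1228] [-3.1377  0.0003  2.8014] 0.06120526625906007
bare_slat_center 0.66 [318. 197.] [0.3741 0.2361 0.007 ]
bare 1158 322.2823834196891 179.94300518134713 ((364.27911376953125, 243.6681365966797), (20.043502807617188, 80.63117218017578), 71.07489013671875)
```

View pics/w7.png

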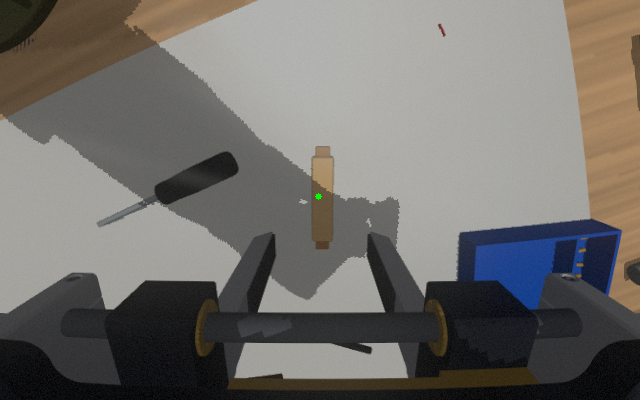

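servo_tool --pt "0.0015 -0.0005 -0.035 0.0037 -0.0013 0 0.3" --pt "0.0015 -0.0005 -0.07 0.0037 -0.0013 0 0.3" --pt "0.0015 -0.0005 -0.1 0.0037 -0.0013 0 0.2" --pt "0.0015 -0.0005 -0.118 0.0037 -0.0013 0 0" --pt "0.0015 -0.0005 -0.1185 0.0037 -0.0013 0 -0.2" --pt "0.0015 -0.0005 -0.1185 0.0037 -0.0013 0 -1" --pt "0.0015 -0.0005 -0.1185 0.0037 -0.0013 0 -1" --pt "0.0015 -0.0005 -0.1185 0.0037 -0.0013 0 -1"

```text
time_s: 18.77
ee_pos: [0.3793, 0.2384, 0.0049]
eef_rot: [3.141, 0.001, 2.8]
force: [0.7, 0.7, -0.5]
grip_width: 0.0264
```

servo_tool --pt "0 0 0 0 0 0 -1" --pt "0 0 0 0 0 0 -1" --pt "0 0 0 0 0 0 -1" --pt "0 0 0 0 0 0 -1" --pt "0 0 0 0 0 0 -1" --pt "0 0 0 0 0 0 -1" --pt "0 0 0 0 0 0 -1" --pt "0 0 0 0 0 0 -1"

```text
time_s: 19.43
ee_pos: [0.3794, 0.2385, 0.0052]
eef_rot: [3.141, 0.001, 2.8]
force: [-1.4, -1.2, 5.8]
grip_width: 0.0215
```

servo_tool --pt "0 0 0.03 0 0 0 -1" --pt "0 0 0.07 0 0 0 -1" --pt "0.005 -0.006 0.105 0 0 0.04 -1" --pt "0.03 -0.035 0.12 0 0 0.08 -1" --pt "0.056 -0.064 0.12 0 0 0.12 -1" --pt "0.082 -0.093 0.12 0 0 0.16 -1" --pt "0.108 -0.122 0.12 0 0 0.197 -1" --pt "0.134 -0.151 0.12 0 0 0.197 -1"

```text
time_s: 20.1
ee_pos: [0.5144, 0.0858, 0.1253]
eef_rot: [3.141, 0.001, 3.0]
force: [0.4, 0.6, -0.1]
grip_width: 0.0213
```

servo_tool --pt "0.026 -0.027 0 0 0 0 -1" --pt "0.052 -0.054 0 0 0 0 -1" --pt "0.078 -0.082 0 0 0 0 -1" --pt "0.104 -0.11 0 0 0 0 -1" --pt "0.124 -0.132 0 0 0 0 -1" --pt "0.1304 -0.138 0 0 0 0 -1" --pt "0.1304 -0.138 -0.015 0 0 0 -1" --pt "0.1304 -0.138 -0.035 0 0 0 -1"

```text
time_s: 20.77
ee_pos: [0.6455, -0.0526, 0.0908]
eef_rot: [3.14, 0.004, 2.999]
force: [0.4, -0.1, -1.2]
grip_width: 0.0215
```

```bash
python3 - <<'E'
from h import *
p,o=look("w8",[]);print(o["force"])
E
```

```text
20.7667 [ 0.6455 -0.0526  0.0908] [3.1405 0.0037 2.999 ] 0.021531199627384628
[ 0.3635 -0.1289 -1.2304]
```

View pics/w8.png

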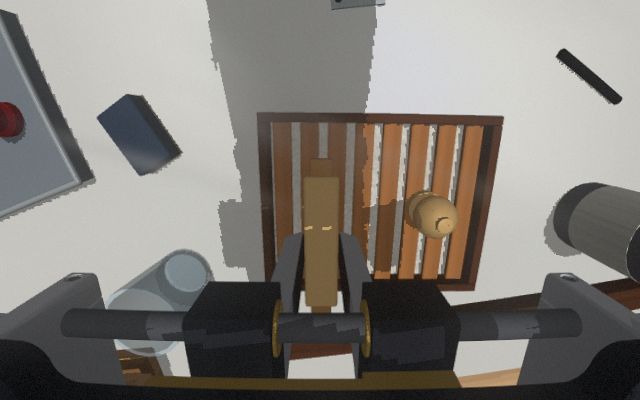

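The bare finial stands on the rack (432,213); the slat hangs over the left part of the rack, parallel to the cross-slats and clear of the jar.

servo_tool --pt "-0.001 0.002 -0.02 0 0.0035 0 -1" --pt "-0.001 0.002 -0.04 0 0.0035 0 -1" --pt "-0.001 0.002 -0.055 0 0.0035 0 -1" --pt "-0.001 0.002 -0.065 0 0.0035 0 -1" --pt "-0.001 0.002 -0.07 0 0.0035 0 -1" --pt "-0.001 0.002 -0.072 0 0.0035 0 -1" --pt "-0.001 0.002 -0.072 0 0.0035 0 -1" --pt "-0.001 0.002 -0.072 0 0.0035 0 -1"

```text
time_s: 21.48
ee_pos: [0.6424, -0.0496, 0.015]
eef_rot: [3.141, -0.006, 3.0]
force: [-3.9, 0.3, 5.9]
grip_width: 0.0215
```

servo_tool --pt "0.001 0 0.001 0 0 0 -1" --pt "0.001 0 0.002 0 0 0 -1" --pt "0.001 0 0.002 0 0 0 -0.2" --pt "0.001 0 0.002 0 0 0 -0.2" --pt "0.001 0 0.002 0 0 0 -0.2" --pt "0.001 0 0.002 0 0 0 -0.2" --pt "0.001 0 0.002 0 0 0 -0.2" --pt "0.001 0 0.002 0 0 0 -0.2"

```text
time_s: 22.15
ee_pos: [0.6434, -0.0496, 0.0169]
eef_rot: [3.141, -0.006, 3.0]
force: [0.2, 0.8, -1.7]
grip_width: 0.0375
```

servo_tool --pt "0 0 0.035 0 0 0 -0.2" --pt "0 0 0.075 0 0 0 0.1" --pt "-0.01 0.004 0.11 0 0.006 0.04 0.4" --pt "-0.046 0.014 0.12 0 0.006 0.08 0.4" --pt "-0.084 0.024 0.12 0 0.006 0.13 0.4" --pt "-0.122 0.035 0.12 0 0.006 0.13 0.4" --pt "-0.158 0.045 0.12 0 0.006 0.13 0.4" --pt "-0.1784 0.0505 0.12 0 0.006 0.13 0.4"

```text
time_s: 22.82
ee_pos: [0.4619, 0.0017, 0.1369]
eef_rot: [3.141, -0.013, 3.13]
force: [0.5, -0.6, 1.5]
grip_width: 0.0655
```

```bash
python3 - <<'E'
from h import *
p,o=look("w9",["castor_center"])
cv2.imwrite("pics/w9b.png",cv2.resize(p["image"][120:280,230:410,::-1],None,fx=4,fy=3.7,interpolation=cv2.INTER_CUBIC))
print(proj(p,[[.465,.001,.03],[.465,.016,.047],[.465,-.014,.047],[.436,.023,.003],[.436,-.021,.003],[.482,.023,.003],[.482,-.021,.003]],o))
E
```

```text
22.8167 [0.4619 0.0017 0.1369] [ 3.1412 -0.0127  3.1301] 0.06547615279582394
castor_center 0.58 [324. 203.] [0.4625 0.0039 0.03  ]
[[321.1462 205.6412]
 [336.7236 210.1476]
 [305.6196 210.4961]
 [341.0903 173.0289]
 [300.5384 173.496 ]
 [340.8404 213.6156]
 [301.7363 214.0526]]
```

View pics/w9.png

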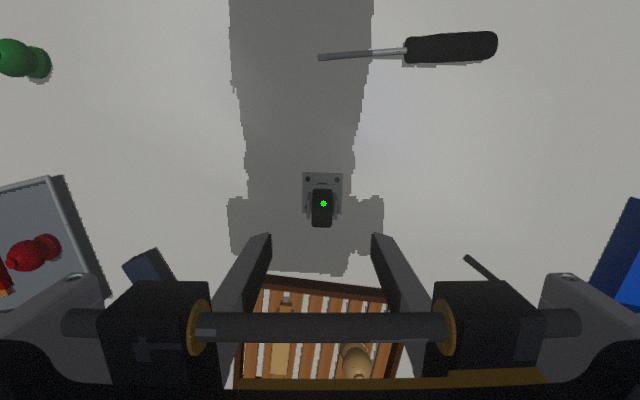

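View pics/w9b.png

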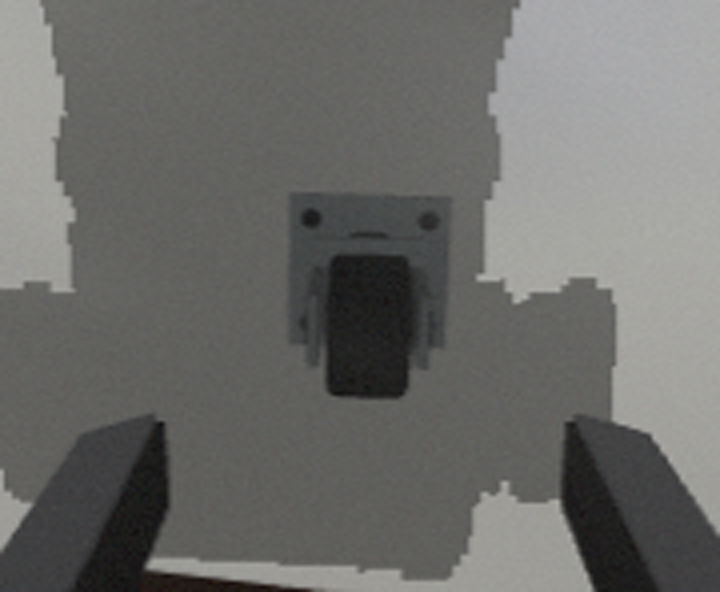

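The castor stands under the tool, wheel at (322,207), plate toward the robot, and turned about -2° from the tool.

servo_tool --pt "0.003 0.001 -0.03 0 -0.0127 -0.02 0.4" --pt "0.003 0.001 -0.06 0 -0.0127 -0.02 0.4" --pt "0.003 0.001 -0.09 0 -0.0127 -0.02 0.3" --pt "0.003 0.001 -0.115 0 -0.0127 -0.02 0.2" --pt "0.003 0.001 -0.1245 0 -0.0127 -0.02 0" --pt "0.003 0.001 -0.1245 0 -0.0127 -0.02 -0.2" --pt "0.003 0.001 -0.1245 0 -0.0127 -0.02 -1" --pt "0.003 0.001 -0.1245 0 -0.0127 -0.02 -1" --newtons 25

```text
time_s: 23.58
ee_pos: [0.467, 0.0025, 0.0143]
eef_rot: [3.141, 0.003, 3.11]
force: [-0.5, -0.3, 0.5]
grip_width: 0.0329
```

servo_tool --pt "0 0 0 0 0 0 -1" --pt "0 0 0 0 0 0 -1" --pt "0 0 0 0 0 0 -1" --pt "0 0 0 0 0 0 -1" --pt "0 0 0 0 0 0 -1" --pt "0 0 0 0 0 0 -1" --pt "0 0 0 0 0 0 -1" --pt "0 0 0 0 0 0 -1"

```text
time_s: 24.25
ee_pos: [0.4672, 0.0025, 0.0147]
eef_rot: [3.141, 0.004, 3.111]
force: [-1.6, 1.3, 7.1]
grip_width: 0.0298
```

servo_tool --pt "0 0 0.03 0 0 0 -1" --pt "0 0 0.065 0 0 0 -1" --pt "0.002 0.01 0.095 0 0 -0.03 -1" --pt "0.009 0.048 0.1 0 0 -0.06 -1" --pt "0.017 0.086 0.1 0 0 -0.1 -1" --pt "0.024 0.124 0.1 0 0 -0.14 -1" --pt "0.032 0.162 0.1 0 0 -0.18 -1" --pt "0.039 0.2 0.1 0 0 -0.2 -1"

```text
time_s: 24.92
ee_pos: [0.5062, 0.2044, 0.1147]
eef_rot: [3.141, 0.004, 2.908]
force: [1.2, -0.6, -1.4]
grip_width: 0.0297
```

servo_tool --pt "0.008 0.038 0 0 0 0 -1" --pt "0.016 0.076 0 0 0 0 -1" --pt "0.024 0.114 0 0 0 0 -1" --pt "0.032 0.152 0 0 0 0 -1" --pt "0.038 0.185 0 0 0 0 -1" --pt "0.042 0.205 0 0 0 0 -1" --pt "0.042 0.205 0 0 0 0 -1" --pt "0.042 0.205 0 0 0 0 -1"

```text
time_s: 25.58
ee_pos: [0.5477, 0.4099, 0.1137]
eef_rot: [-3.141, 0.003, 2.909]
force: [-0.5, -0.1, -0.1]
grip_width: 0.0297
```

```bash
python3 - <<'E'
from h import *
p,o=look("w10",["parts_box"]);print(o["force"])
E
```

```text
25.5833 [0.5477 0.4099 0.1137] [-3.141   0.0028  2.9095] 0.029657972395034836
parts_box 0.57 [322. 199.] [0.547  0.4101 0.    ]
[-0.4781 -0.1075 -0.1134]
```

View pics/w10.png

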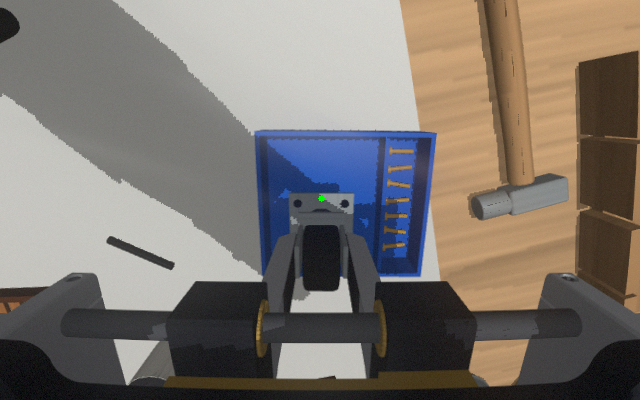

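servo_tool --pt "0 0 -0.025 0 0 0 -1" --pt "0 0 -0.05 0 0 0 -1" --pt "0 0 -0.07 0 0 0 -1" --pt "0 0 -0.082 0 0 0 -1" --pt "0 0 -0.089 0 0 0 -1" --pt "0 0 -0.093 0 0 0 -1" --pt "0 0 -0.0945 0 0 0 -1" --pt "0 0 -0.0945 0 0 0 -1"

```text
time_s: 26.35
ee_pos: [0.5485, 0.4085, 0.0207]
eef_rot: [3.141, 0.004, 2.908]
force: [-1.1, 0.3, -1.0]
grip_width: 0.03
```

servo_tool --pt "0 0 -0.001 0 0 0 -1" --pt "0 0 -0.002 0 0 0 -1" --pt "0 0 -0.003 0 0 0 -1" --pt "0 0 -0.003 0 0 0 -1" --pt "0 0 -0.003 0 0 0 -1" --pt "0 0 -0.003 0 0 0 -1" --pt "0 0 -0.003 0 0 0 -1" --pt "0 0 -0.003 0 0 0 -1"

```text
time_s: 27.02
ee_pos: [0.5485, 0.4086, 0.0178]
eef_rot: [3.141, 0.004, 2.907]
force: [-0.4, 0.3, -0.4]
grip_width: 0.0298
```

servo_tool --pt "0 0 -0.001 0 0 0 -1" --pt "0 0 -0.0015 0 0 0 -1" --pt "0 0 -0.0015 0 0 0 -1" --pt "0 0 -0.0015 0 0 0 0.05" --pt "0 0 -0.0015 0 0 0 0.05" --pt "0 0 -0.0015 0 0 0 0.05" --pt "0 0 -0.0015 0 0 0 0.05" --pt "0 0 -0.0015 0 0 0 0.05"

```text
time_s: 27.68
ee_pos: [0.5485, 0.4086, 0.0162]
eef_rot: [3.141, 0.004, 2.908]
force: [-0.1, 1.0, -0.4]
grip_width: 0.0491
```

servo_tool --pt "0 0 0.02 0 0 0 0.05" --pt "0 0 0.055 0 0 0 0.05" --pt "0 0 0.09 0 0 0 0.05" --pt "-0.01 0 0.12 0 0 0 0.05" --pt "-0.04 0 0.14 0 0 0 0.05" --pt "-0.075 0 0.15 0 0 0 0.05" --pt "-0.11 0 0.15 0 0 0 0.05" --pt "-0.14 0 0.15 0 0 0 0.05"

```text
time_s: 28.35
ee_pos: [0.4067, 0.4085, 0.1669]
eef_rot: [3.14, 0.005, 2.908]
force: [0.7, 0.7, -1.0]
grip_width: 0.0492
```

```bash
python3 - <<'E'
from h import *
p,o=look("w11",[])
for n in("top","side"):
    q=cams.camera(n);cv2.imwrite(f"pics/{n}9.png",q["image"][:,:,::-1])
E
```

```text
28.35 [0.4067 0.4085 0.1669] [3.14   0.0045 2.9075] 0.049203950143931974
```

View pics/w11.png

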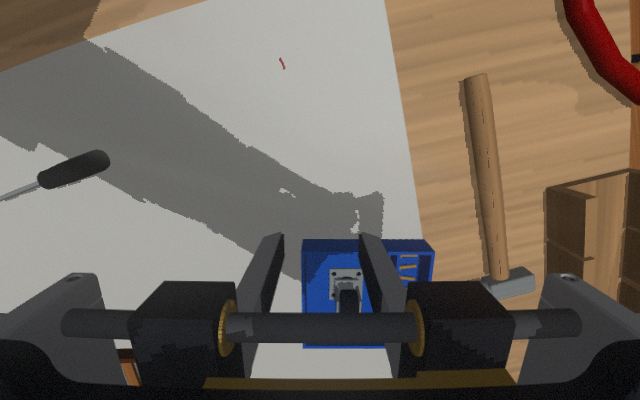

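View pics/top9.png

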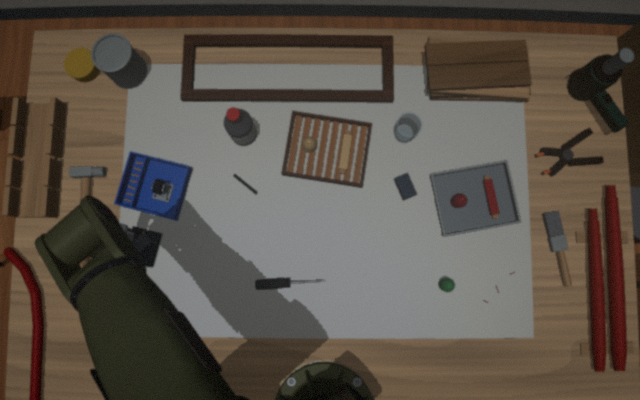

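View pics/side9.png

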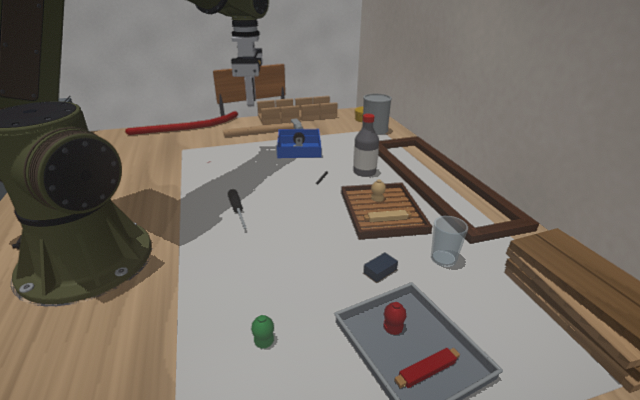

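All five parts are placed, and the bottle, jar and green finial have not moved. The castor sits wheel up in the large bay (162,188 in the top view), and the arm is clear.

```bash
python3 -c "
from station import hand_in
print(hand_in())"
```

```text
the job is handed in; nothing more can be done
None
```

All five parts were sorted and the job was handed in at about 28.5 s of the 133 s allowed. I worked in the listed order: red finial and red slat into the tray, bare finial and bare slat onto the rack, then the castor into the large bay.

- **Parts:** The last top and side pictures show both finials standing and both slats lying flat, with a clear gap between the two parts in the tray and on the rack. The castor is wheel up in the large bay of the box.
- **Bystanders:** The bottle, the jar and the green finial are where they were at the start.
- **Forces:** The highest tool force reported was about 12 N, when the bare finial touched down on the rack.
- **Disagreements:** My first estimate of the rack's position, from the top view, was about 2.5 mm off against the wrist camera, so I corrected it before placing the bare parts. The networks' positions from the top and side pictures were up to about 25 mm off in places, so for those I relied on measured outlines and closer wrist-camera views.
- **Not confirmed:** I felt no contact force when setting down the two red parts and the castor, so they may have dropped by up to about 1 mm at release. In the last pictures they look properly seated.

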